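# Free the cam lock and plug in the antenna patch slide

## Robot

A 6-joint arm with a two-finger parallel gripper is mounted at the origin on the work surface. World frame = base frame: x ahead of the robot, y to its left, z up, the work surface at z = 0. Lengths are in m, angles in degrees, forces in N, time in s.
With the tool pointing down it reaches from about 0.375 to 0.75 m from the base axis. Payload 9 kg.
Tool frame: the origin (TCP) lies on the front face of the gripper's body, between the roots of the fingers; the fingertips stand 73 mm ahead of it and the grasp point (between the pads) lies ctrl.tcp_to_grasp ahead of it (ctrl.tcp_to_grasp is the distance from the TCP to the grasp point, in m); z points along the fingers, y is the direction in which the jaws open and shut (so a half turn about z gives the same grasp; the last joint's range is limited). The gripper opens to 85 mm and grips with 20 to 120 N. Pads are 22 mm wide; open, the fingers measure 114 mm over their backs; the gripper's body (76 mm by 85 mm) begins 54 mm behind the grasp point. The pads swing forward as they close: fully open they stand 13 mm farther back than shut.
Start: joints at [-89.593, 5.964, 5.575, 89.605, 0, 77.527], TCP at [0.134, -0.585, 0.304] pointing down, gripper open.
Joint ranges: [-171.21, 171.21], [-48.23, 106.86], [-62.78, 66.21], [-105.2, 120.99], [-86.42, 89.51], [-180, 180]. Speed limits (degrees/s): [127.2, 127.2, 147.25, 180, 180, 180].

## Interface

Orientations are given as a 3x3 rotation matrix whose columns are the frame's x, y, z axes.
In Python, from plant import ctrl gives the robot as it stands. The module is installed in compiled form; this text tells all that it offers.
- The arm moves only by the tool servo_tool, never from a script. Its argument "moves" is a list of rows, each a list of 7 numbers: the turn, a rotation vector about the tool's x, y, z in degrees, then the shift along the tool's x, y, z in m, then the finger opening in m, from 0 to 0.0854. In form: [[rx, ry, rz, tx, ty, tz, hand], ...]. A call has 1 to 12 rows; each row is the pose to reach, as a shift and turn from the pose commanded when the call began, along the tool's axes at that moment; what a row does not reach only later rows make up. A row lasts 1/12 s, in which the tool goes at most 41.7 mm and 7.16 degrees, less where a joint would pass 70% of its speed; a pose out of reach is approached as far as the arm can. A call with a gripper value outside its range is refused whole. The fingers move at their own pace and stop on an object; "newtons" is the grip in N (left out, the last holds). Time passes only in rows, so rows that repeat a pose let the fingers close. It gives the time, the measured TCP pose, the force and the opening at its end, in the units of the state.
- ctrl.get_obs(): the state, without advancing time (a new reading comes with each control period).
- ctrl.grab_frame(name): name is "side" or "top" or "wrist"; returns (picture, depth): 480x640x3 uint8, red, green, blue; 480x640 float32, m along the optical axis (not along the pixel's ray), 0 where there is no reading.
- ctrl.get_calibration(name): a dict with "mtx" (3x3 intrinsics, pixels), "k1" (the pictures are not rectified: a ray, as slopes to the right and down, at radius r is drawn at 1 + k1 r^2 times it, then the intrinsics apply), "extrinsics" (4x4, takes a point from camera to world coordinates); the wrist camera has in their place "mount" (4x4, takes a point from camera to tool coordinates, whose origin is the TCP and whose axes are the flange's). Camera axes: x right, y down, z forward; pixel columns grow to the right and rows downward; lengths in m; the calibration is good to about 2 mm. A picture is of the moment at which its call begins: read the wrist's pose just before it. get_calibration takes no time and is no camera call.
- ctrl.job_done(): hands the job in, once; it reports no verdict.
Trained networks look in the newest picture that a camera, given by its name, has taken for a name from the list of things; names that differ only in an ending like _2 or _b are one class to them, and where a whole thing is asked for, a point or a joint stands for the part that bears it (a point fixed in the world has none). Each returns a list of dicts, best first, with "score" (0 to 1); they miss things now and then, are a little off and sometimes report something else, mostly with a low value. They report only what shows in the picture. A call takes as long as a camera call.
- ctrl.recognise(label, camera): "location" ([x, y, z] in m, in world coordinates, good to about 4 mm: the middle of the surface that is visible of it).
- ctrl.cut_out(label, camera): "mask" (480x640 bool, what is visible of it).
- ctrl.tip_of(label, camera): "location" ([x, y, z] in m, in world coordinates, good to about 4 mm: a listed point, or the origin of a listed thing).
The state is a dict: "t": time; "joint_positions": joint angles; "joint_velocities": joint speeds; "joint_torque": joint torques, N m; "tool_pos": TCP position; "tcp_rot": TCP orientation; "ft_force": force on the tool from outside, world axes, zero at the start; "ft_torque": the same for the moment, N m; "opening": finger opening in m.
Only numpy, scipy, OpenCV 4.12 (cv2) and the standard library are available. Lean on these libraries where they do the work, as an engineer would, in place of code of your own. Each camera call takes 0.05 s, during which the arm holds its last target.

## Task

Connect the antenna at the patch unit: push the cam's lever round until it points straight away from the slide, so that the cam's low point faces the slide's roller, and only then push the slide forward by its upright plate until it is fully home and its plug sits in the socket. Never force the slide against the cam, lift nothing, and leave the other things on the desk where they are; finish with the hand clear.

Things in the scene. Friction and masses are not known exactly. Their poses are not given: they have to be found in the camera images.
- unit: Patch unit, fixed to the desk: dark steel base plate 230 x 165 x 8 mm, x -170 to 60, y -70 to 94. Origin on the cam's vertical pivot axis, at desk height; z is up, x is the slide's forward direction, y to the left of it. Two low guide rails (top at height 22) run beside the slide at y -56 and 83, x -165 to -50.
- socket (a point): Mouth of the brass socket, at x -14, y 58, height 38 mm in the unit's frame. It stands on a fixed grey block 38 x 42 mm, 60 high, at x 1 to 39, y 37 to 79, left of the cam.
- slide (a joint): Aluminium follower slide, along the unit's +x, in m: 0 fully back, 0.045 fully home at its stop. Starts between 0 and 0.010. Friction about 3 N; stays where left. At 0 its plate (top at height 21 mm) covers x -130 to -80, y -46 to 73 of the unit's frame. Unless the cam is near its low point, the roller on its nose meets the cam and it stops short.
- roller (a point): Front of the roller on the slide's nose, which faces the cam: at x -64 mm plus the slide's joint value, y 0, height 16 mm in the unit's frame.
- plug (a point): Tip of the brass plug carried by the slide, pointing forward to the socket: at x -33 mm plus the joint value, y 58, height 38 mm in the unit's frame. With its bracket (top at height 51) it is 57 mm long, 14 to 21 thick.
- push_face (a point): Centre of the rear face of the slide's upright push plate, 47 mm above the desk: at x -130 mm plus the joint value, y 0 of the unit's frame. The plate is 64 mm wide, 8 thick, from height 19 to 75 mm; behind it is only the base plate. Push it along the unit's +x.
- cam (a joint): Steel eccentric cam turning about the unit's origin, in rad: 0 when the low point faces the slide and the lever points along the unit's +x; positive is clockwise from above: the lever points along (cos q, -sin q) in the unit's x, y. Starts 1.5 to 2.5 (lever to the right or right and back); stops at -0.6 and 2.8. Stiff: about 0.4 N m (7 N at 55 mm from the pivot); stays where left.
- lever_tip (a point): Outer end of the cam's lever, 75 mm from the pivot, 50 mm above the desk. The lever is an upright steel bar 8 mm thick, from 9 mm behind the pivot to 75 mm, height 30 to 70 mm; it passes over the slide's plate. Push it on its clockwise side (seen from above) to turn it anticlockwise, to 0. The disc below: 64 mm diameter, top at height 24, centre 16 mm from the pivot under the lever.
- radio_mic: Bystander, leave alone: hand microphone, black, 85 x 52 x 28 (sizes in mm). Origin in the middle of its underside.
- morse_key: Bystander, leave alone: Morse key on a steel base, about 105 x 60 x 34 (sizes in mm). Origin in the middle of its underside.
- adapter: Bystander, leave alone: brass coax adapter standing upright, 22 dia x 34 high (sizes in mm). Origin in the middle of its underside.
- adapter2: Bystander, leave alone: a second brass coax adapter standing upright, 22 dia x 34 high (sizes in mm). Origin in the middle of its underside.
- pen: Bystander, leave alone: pen lying on the table, 140 long, 10 thick (sizes in mm). Origin at about its middle.
- mug: Bystander, leave alone: white mug, 80 dia x 92 high (sizes in mm). Origin in the middle of its underside.
- driver: Bystander, leave alone: screwdriver lying on the table, 160 long (sizes in mm). Origin at about its middle.

How it is judged (in metres and radians):
On the way, in this order (a step that is already met when the one before it is completed fails the run):
1. the cam's lever points straight away from the slide (within 0.4 rad) while the slide is still back (under 30 mm forward) (value of joint cam between -0.4 and 0.4 rad and value of joint slide below 0.03 m), for 0.2 s.
2. the slide is pushed fully home with the cam still at its low point (value of joint cam between -0.4 and 0.4 rad and value of joint slide above 0.042 m), for 0.2 s.
At the end, for the whole second after the job is handed in: the slide is home (42 mm or more of its 45 mm) and at rest, with the cam at its low point within 0.4 rad (23 degrees) (all of step 2 and velocity of joint slide below 0.01 m/s and velocity of joint cam between -0.05 and 0.05 rad/s); the robot touches nothing.
It fails at once if the slide is forced against the cam (more than 8 N) (contact force between slide and cam above 8 N).
It fails at once if one of the other things on the desk is moved more than 20 mm or lifted (distance of any of radio_mic, morse_key, adapter, adapter2, pen, mug, driver from where it was at the start of the episode above 0.02 m).
It also fails if it takes over 51 s, if anything falls off the work surface, if the arm or the gripper's body presses on something with over 40 N, if the wrist force passes 120 N, or if a joint passes its speed limit or range.

## Working session

There is one attempt and no reset: what is moved stays moved. The work goes in short steps, Python scripts to look and compute and a tool call to move; the robot and the scene stay as the last step left them, time stands still between calls to the robot, and variables do not carry over. Pictures are saved under pics/ and viewed, and the job is handed in when it is done.

Besides the shell and the picture viewer there is one more tool, called after "Call:" as name(argument=value, ...) on one line, values as JSON. servo_tool: Moves the arm, as the interface text tells. Its arguments: {"type":"object","properties":{"moves":{"type":"array","items":{"type":"array","items":{"type":"number"}}},"newtons":{"type":"number"}},"required":["moves"]}

```bash
mkdir -p pics; ls; cat > h.py <<'E'
from plant import ctrl
import numpy as np, cv2
def save(cam,name):
    p,d=ctrl.grab_frame(cam); cv2.imwrite('pics/'+name+'.png',p[:,:,::-1]); return p,d
def proj(cam,P):
    c=ctrl.get_calibration(cam);E=np.linalg.inv(c['extrinsics']);q=E[:3,:3]@np.asarray(P)+E[:3,3]
    s=q[:2]/q[2];s=s*(1+c['k1']*(s@s));return (c['mtx']@np.r_[s,1])[:2]
E
python3 - <<'E'
from h import *
o=ctrl.get_obs();print(o['t'],o['tool_pos'],o['tcp_rot'],o['ft_force'],ctrl.tcp_to_grasp)
for c in ('top','side'):
    save(c,c+'0')
    for l in ('lever_tip','push_face','roller','plug','socket','unit'):
        for r in ctrl.tip_of(l,c)[:2]: print(c,l,np.round(r['location'],4),round(r['score'],2))
print(ctrl.get_obs()['t'])
E
```

```text
pics
0.0 [ 0.13375315 -0.58466118  0.30314153] [[ 9.74841238e-01  2.22900340e-01  2.74924202e-06]
 [ 2.22900147e-01 -9.74840410e-01  1.30329092e-03]
 [ 2.93184062e-04 -1.26988893e-03 -9.99999151e-01]] [ 1.30285068 -0.81347274  0.45993462] 0.0539
top lever_tip [ 0.5424 -0.0006  0.0491] 0.89
top lever_tip [ 0.5075  0.2402 -0.0011] 0.33
top push_face [0.4547 0.0393 0.047 ] 0.65
top push_face [0.5096 0.2388 0.0006] 0.2
top roller [0.5193 0.0548 0.02  ] 0.94
top plug [0.5335 0.1198 0.036 ] 0.69
top unit [0.579  0.0722 0.0014] 0.92
side lever_tip [0.5499 0.003  0.0511] 0.72
side push_face [0.4575 0.0434 0.0426] 0.76
side roller [0.5233 0.0592 0.017 ] 0.75
side plug [0.5371 0.1186 0.0412] 0.79
side socket [0.5519 0.1257 0.0378] 0.75
side unit [ 0.5767  0.0703 -0.0025] 0.66
side unit [ 6.89e-01  3.91e-02 -5.00e-04] 0.57
0.7
```

View pics/top0.png

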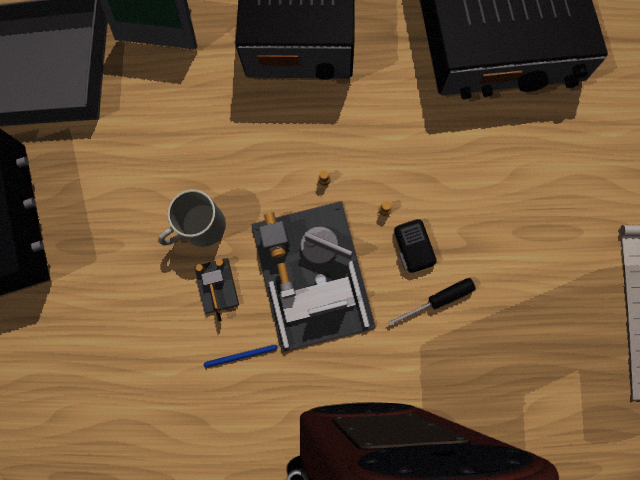

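View pics/side0.png

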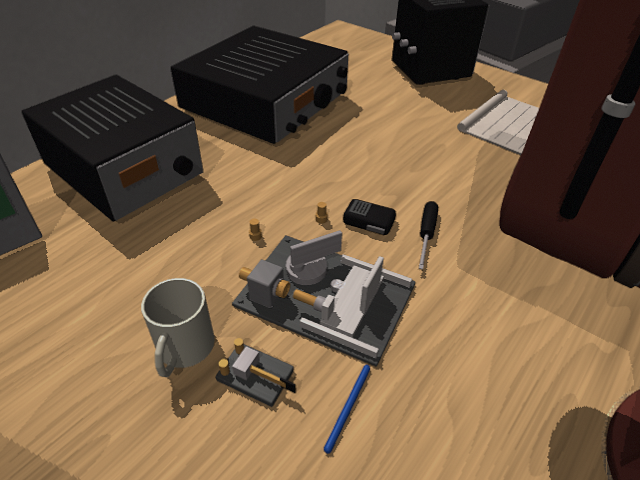

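Both pictures show the unit: base plate corners in the top view are about (252,226), (342,203), (374,327) and (285,350). The lever runs from the pivot near (315,237) to a tip near (350,257), to the right and back. Next I fit the unit's pose.

```bash
python3 - <<'E'
from h import *
from scipy.optimize import least_squares
W=lambda p,P:np.r_[p[0]+np.cos(p[2])*P[0]-np.sin(p[2])*P[1],p[1]+np.sin(p[2])*P[0]+np.cos(p[2])*P[1],P[2]]
pix=[((.06,.094,.008),(252,226)),((.06,-.070,.008),(342,203)),((-.17,-.07,.008),(374,327)),((-.17,.094,.008),(285,350))]
f=lambda p:np.concatenate([proj('top',W(p,P))-u for P,u in pix])
r=least_squares(f,[.579,.072,.2]);print('corners',r.x,np.round(r.fun,1))
obs=[('r',(.5193,.0548)),('p',(.5335,.1198)),('f',(.4547,.0393)),('u',(.579,.0722)),('r',(.5233,.0592)),('p',(.5371,.1186)),('f',(.4575,.0434)),('u',(.5767,.0703)),('s',(.5519,.1257))]
def g(p):
    m={'r':(-.064+p[3],0,0),'p':(-.033+p[3],.058,0),'f':(-.13+p[3],0,0),'u':(0,0,0),'s':(-.014,.058,0)}
    return np.concatenate([W(p,m[k])[:2]-q for k,q in obs])
r2=least_squares(g,[.579,.072,.2,.005]);print('nets',r2.x,np.round(r2.fun*1000,1))
p=(r.x+r2.x[:3])/2; s=r2.x[3]
for t in ((.5424,-.0006),(.5499,.003)):
    d=np.array(t)-p[:2];print('q',p[2]-np.arctan2(d[1],d[0]),np.hypot(*d))
for cam in('top','side'):
    im=cv2.imread(f'pics/{cam}0.png')
    def dr(pts,col,close=True):
        a=np.array([proj(cam,W(p,P)) for P in pts]);cv2.polylines(im,[np.round(a*16).astype(int)],close,col,1,cv2.LINE_AA,4)
    dr([x[0] for x in pix],(0,255,0))
    dr([(-.130+s,-.046,.021),(-.08+s,-.046,.021),(-.08+s,.073,.021),(-.13+s,.073,.021)],(0,0,255))
    dr([(-.130+s,-.032,.075),(-.122+s,-.032,.075),(-.122+s,.032,.075),(-.13+s,.032,.075)],(255,0,255))
    q=2.0
    for q,c in((1.7,(255,255,0)),(2.0,(0,255,255)),(2.3,(255,0,0))):dr([(-.009*np.cos(q),.009*np.sin(q),.07),(.075*np.cos(q),-.075*np.sin(q),.07)],c)
    a=proj(cam,W(p,(-.03,0,.03)));x,y=int(a[0])-90,int(a[1])-90
    cv2.imwrite(f'pics/{cam}0o.png',cv2.resize(im[y:y+170,x:x+190],None,fx=4,fy=3.5,interpolation=cv2.INTER_CUBIC)[:600])
print(p,s)
E
```

```text
corners [0.57682167 0.06773944 0.23088582] [-0.5 -1.8 -0.3 -2.2  2.7  1.  -2.   2.7]
nets [0.57851023 0.07132366 0.24404049 0.00387888] [ 0.9  2.   2.7  0.8  1.4  1.5 -0.5 -0.9 -3.1 -2.4 -0.9  2.  -1.4 -2.6
  1.8  1.  -1.  -1.5]
q 2.274187907234825 0.07849918325357504
q 2.2036200080764177 0.0720929631898315
[0.57766595 0.06953155 0.23746316] 0.0038788832278638732
```

View pics/top0o.png

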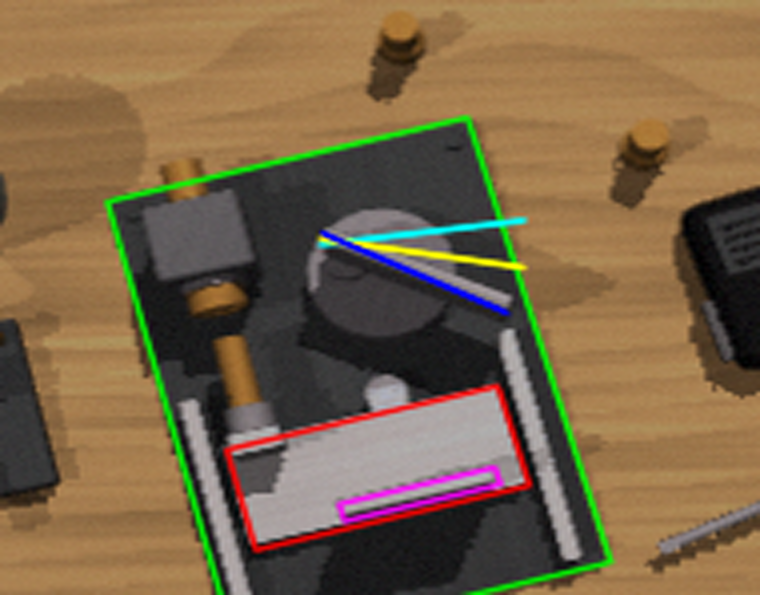

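View pics/side0o.png

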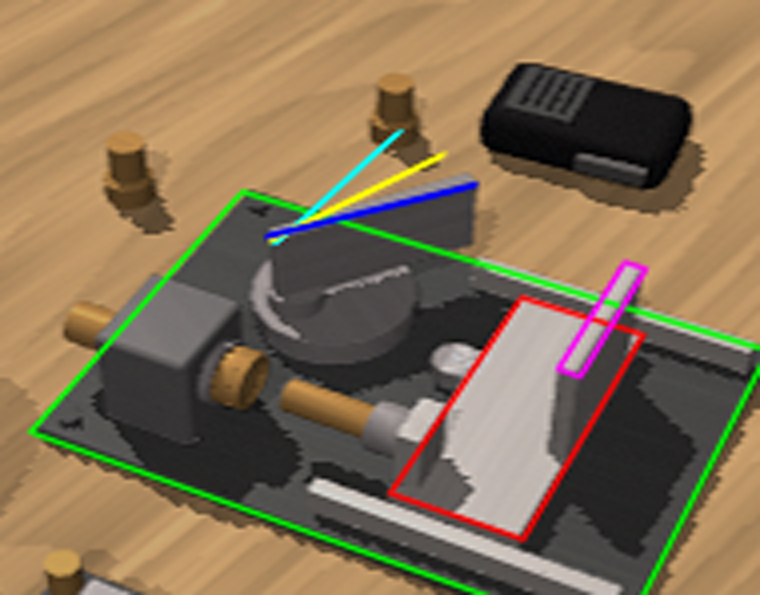

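Overlay fit is good: unit at (0.578, 0.070), yaw about 13.6°, slide about 4 mm, cam about 2.22 rad. The lever lies just short of the 2.3 line. Plan: shut the fingers, turn the tool so -x is the push direction, drop in behind the lever, and sweep the arc with the hand turning along.

```bash
cat >> h.py <<'E'
from scipy.spatial.transform import Rotation as Rn
U=np.array([.5777,.0695,.2375])
def uw(x,y): c,s=np.cos(U[2]),np.sin(U[2]); return U[:2]+[c*x-s*y,s*x+c*y]
def pose(x,y,tipz,yaw): # unit xy (m), tip height, yaw of tool x (world,rad)
    c,s=np.cos(yaw),np.sin(yaw)
    return np.r_[uw(x,y),tipz+.073],np.array([[c,s,0],[s,-c,0],[0,0,-1.]])
def rel(T,base):
    p,R=T;p0,R0=base
    return np.round(np.r_[Rn.from_matrix(R0.T@R).as_rotvec(degrees=True),R0.T@(p-p0)],4)
def camtarget(q,r=.052,off=.015,tipz=.036):
    l=np.array([np.cos(q),-np.sin(q)]);n=np.array([-np.sin(q),-np.cos(q)])
    x,y=r*l+off*n
    yaw=np.pi/2-q+U[2]+np.pi
    return pose(x,y,tipz,yaw)
def now():
    o=ctrl.get_obs();return np.array(o['tool_pos']),np.array(o['tcp_rot'])
E
python3 - <<'E'
from h import *
b=now()
T=camtarget(2.23,off=.026,tipz=.2)
print(T); print(rel(T,b))
E
```

```text
(array([0.53269338, 0.03269777, 0.273     ]), array([[-0.91239292,  0.40931547,  0.        ],
       [ 0.40931547,  0.91239292,  0.        ],
       [ 0.        ,  0.        , -1.        ]]))
[-6.000000e-04  1.320000e-02 -1.429592e+02  5.266000e-01 -5.132000e-01
  3.090000e-02]
```

Call:
servo_tool(moves=[[0,0,-6,0.03,-0.03,0,0],[0,0,-12,0.055,-0.055,0,0],[0,0,-18,0.08,-0.08,0,0],[0,0,-24,0.105,-0.105,0,0],[0,0,-30,0.13,-0.13,0,0],[0,0,-36,0.155,-0.155,0,0],[0,0,-42,0.18,-0.18,0,0],[0,0,-48,0.205,-0.205,0,0],[0,0,-54,0.23,-0.225,0,0],[0,0,-60,0.255,-0.25,0,0],[0,0,-66,0.28,-0.275,0,0],[0,0,-72,0.305,-0.3,0,0]], newtons=40)

```text
t: 1.7
tool_pos: [0.3648, -0.223, 0.3041]
tcp_rot: [[0.084, 0.996, 0.001], [0.996, -0.084, -0.001], [-0.001, 0.001, -1.0]]
ft_force: [0.1, -0.3, -0.4]
opening: 0.0002
```

```bash
python3 - <<'E'
from h import *
b=now()
T=camtarget(2.23,off=.026,tipz=.2)
o=ctrl.get_obs();print(o['joint_positions'],o['opening']); print(rel(T,b))
E
```

```text
[-4.90823838e+01 -2.46737911e+01 -2.20223263e+01  9.26006944e+01
  8.83721283e-04  4.57634883e+01] 0.00021310199037218437
[ 1.0700e-02  5.3100e-02 -7.0684e+01  2.6900e-01  1.4570e-01  3.1100e-02]
```

Call:
servo_tool(moves=[[0,0,-6,0.023,0.012,0,0],[0,0,-12,0.045,0.024,0,0],[0,0,-18,0.068,0.037,0,0],[0,0,-24,0.09,0.049,0.005,0],[0,0,-30,0.112,0.061,0.01,0],[0,0,-36,0.135,0.073,0.015,0],[0,0,-42,0.157,0.085,0.02,0],[0,0,-48,0.18,0.097,0.025,0],[0,0,-54,0.202,0.109,0.031,0],[0,0,-60,0.225,0.121,0.031,0],[0,0,-65,0.247,0.134,0.031,0],[0,0,-70.7,0.269,0.1457,0.031,0]])

```text
t: 2.7
tool_pos: [0.5339, 0.0317, 0.2728]
tcp_rot: [[-0.912, 0.409, 0.0], [0.409, 0.912, -0.0], [-0.0, -0.0, -1.0]]
ft_force: [-0.3, -0.5, 0.8]
opening: -0.0002
```

```bash
python3 - <<'E'
from h import *
b=now()
print('high',rel(camtarget(2.23,off=.026,tipz=.2),b))
print('low',rel(camtarget(2.23,off=.026,tipz=.036),b))
save('side','side1');save('wrist','wrist1')
im=cv2.imread('pics/side1.png');cv2.imwrite('pics/side1c.png',cv2.resize(im[120:400,160:480],None,fx=2.1,fy=2.1))
E
```

```text
high [-0.0025  0.0087 -0.0031  0.0015  0.0004 -0.0002]
low [-0.0025  0.0087 -0.0031  0.0016  0.0004  0.1638]
```

View pics/side1c.png

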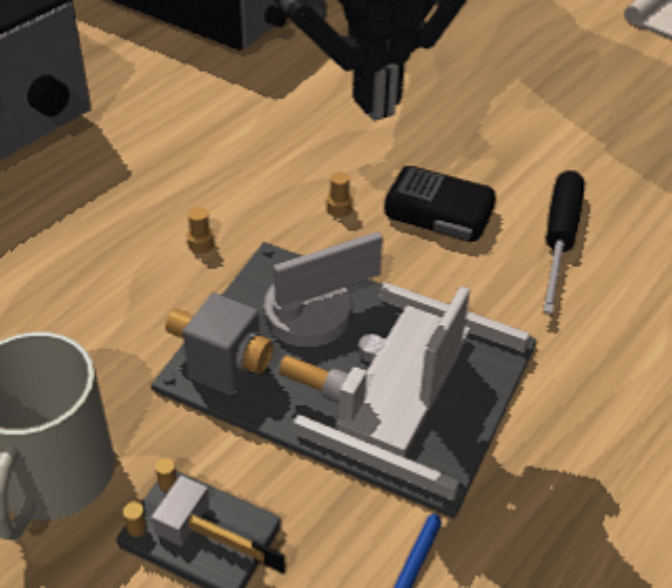

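View pics/wrist1.png

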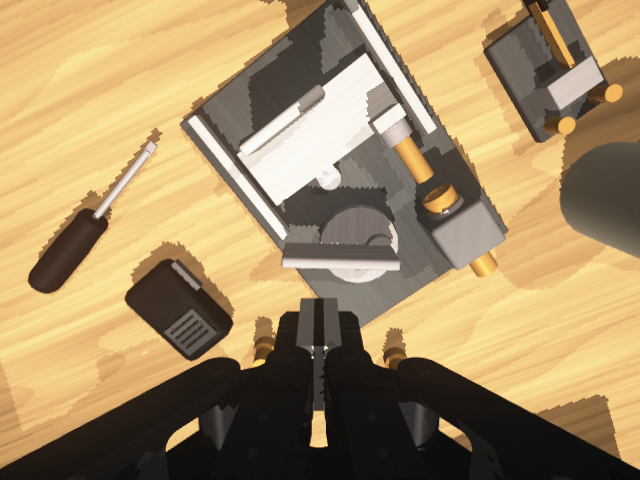

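The wrist picture shows the lever's top strip from about (283,263) to (399,266), nearly parallel to the tool's y. I'll measure the clearance to it before going down.

```bash
python3 - <<'E'
from h import *
c=ctrl.get_calibration('wrist');M=np.array(c['mount'])
p,R=now()
for u in ((283,247),(400,252),(283,263),(399,271)):
    s=cv2.undistortPoints(np.array([[u]],float),c['mtx'],np.array([c['k1'],0,0,0.]))[0,0]
    d=R@M[:3,:3]@np.r_[s,1];o=p+R@M[:3,3]
    P=o+d*(.07-o[2])/d[2]; print(u,np.round(R.T@(P-p),4))
E
python3 -c "
import cv2;im=cv2.imread('pics/wrist1.png');cv2.imwrite('pics/w1c.png',cv2.resize(im[220:340,250:430],None,fx=4.4,fy=4.4))"
```

```text
(283, 247) [-0.0104 -0.0245  0.2026]
(400, 252) [-0.0139  0.0564  0.2026]
(283, 263) [-0.0221 -0.0248  0.2026]
(399, 271) [-0.0279  0.0565  0.2026]
```

View pics/w1c.png

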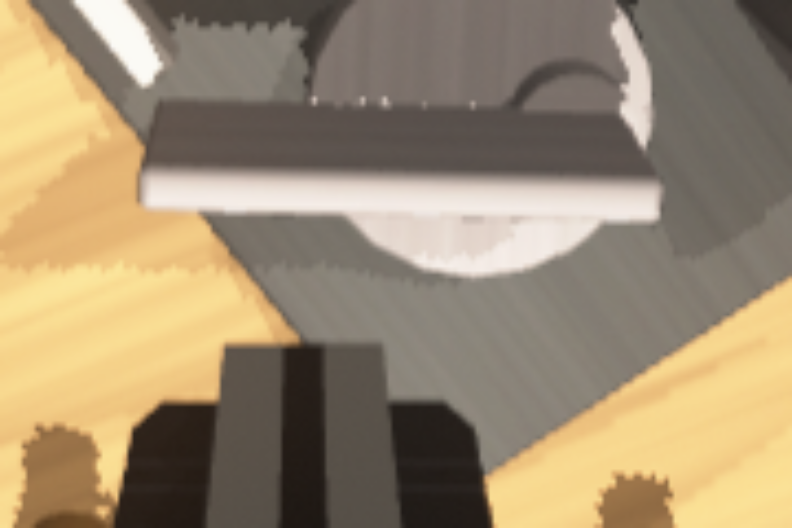

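Lever centreline is at tool x of -23 mm and the finger face at -11 mm, leaving an 8 mm gap. Contact radius will be about 50 mm. Going down.

Call:
servo_tool(moves=[[0,0,0,0.002,0,0.02,0],[0,0,0,0.002,0,0.04,0],[0,0,0,0.002,0,0.06,0],[0,0,0,0.002,0,0.08,0],[0,0,0,0.002,0,0.1,0],[0,0,0,0.002,0,0.115,0],[0,0,0,0.002,0,0.13,0],[0,0,0,0.002,0,0.145,0],[0,0,0,0.002,0,0.155,0],[0,0,0,0.002,0,0.162,0],[0,0,0,0.002,0,0.162,0]])

```text
t: 3.72
tool_pos: [0.5307, 0.0312, 0.1096]
tcp_rot: [[-0.91, 0.414, -0.002], [0.414, 0.91, 0.0], [0.002, -0.001, -1.0]]
ft_force: [-0.1, 0.4, -0.2]
opening: -0.0
```

```bash
python3 - <<'E'
from h import *
b=now();print(b[0],ctrl.get_obs()['ft_force'])
for q in np.arange(2.2,.9,-.12): print(round(q,2),np.round(rel(camtarget(q,r=.05),b)[[2,3,4,5]],4))
save('side','side2')
im=cv2.imread('pics/side2.png');cv2.imwrite('pics/side2c.png',cv2.resize(im[120:400,160:480],None,fx=2.1,fy=2.1))
E
```

```text
[0.53072251 0.03115052 0.10957513] [-0.07552963  0.40262651 -0.18103894]
2.2 [-2.0156e+00 -1.3700e-02  3.9000e-03  5.0000e-04]
2.08 [-8.8911e+00 -1.9800e-02  2.6000e-03  5.0000e-04]
1.96 [-1.57666e+01 -2.60000e-02  2.20000e-03  5.00000e-04]
1.84 [-2.26421e+01 -3.23000e-02  2.40000e-03  5.00000e-04]
1.72 [-2.95176e+01 -3.85000e-02  3.50000e-03  5.00000e-04]
1.6 [-3.63931e+01 -4.45000e-02  5.20000e-03  5.00000e-04]
1.48 [-4.32686e+01 -5.02000e-02  7.70000e-03  5.00000e-04]
1.36 [-5.01441e+01 -5.57000e-02  1.08000e-02  5.00000e-04]
1.24 [-5.70196e+01 -6.07000e-02  1.46000e-02  5.00000e-04]
1.12 [-6.38951e+01 -6.52000e-02  1.89000e-02  4.00000e-04]
1.0 [-7.07706e+01 -6.92000e-02  2.37000e-02  4.00000e-04]
```

View pics/side2c.png

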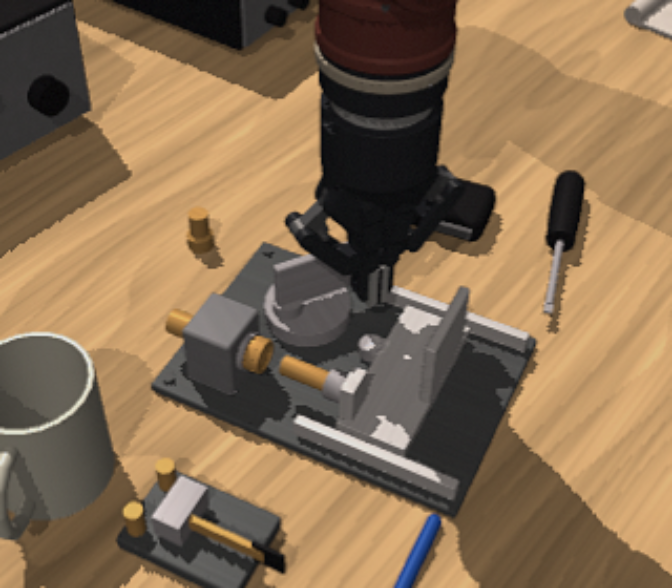

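The picture shows the shut fingers beside the lever on its clockwise side, ahead of the push plate and touching nothing. First part of the sweep, to q≈1.5.

Call:
servo_tool(moves=[[0,0,-1,-0.007,0.002,0,0],[0,0,-2,-0.0137,0.0035,0,0],[0,0,-5.5,-0.0168,0.0032,0,0],[0,0,-9,-0.0198,0.0026,0,0],[0,0,-12.4,-0.023,0.0023,0,0],[0,0,-15.8,-0.026,0.0022,0,0],[0,0,-19.2,-0.029,0.0023,0,0],[0,0,-22.6,-0.0323,0.0024,0,0],[0,0,-26,-0.0354,0.003,0,0],[0,0,-29.5,-0.0385,0.0035,0,0],[0,0,-33,-0.0415,0.0043,0,0],[0,0,-36.4,-0.0445,0.0052,0,0]])

```text
t: 4.77
tool_pos: [0.5739, 0.0176, 0.1115]
tcp_rot: [[-0.977, -0.212, -0.002], [-0.212, 0.977, 0.0], [0.002, 0.001, -1.0]]
ft_force: [-9.6, 2.2, 5.6]
opening: -0.0002
```

```bash
python3 - <<'E'
from h import *
b=now();o=ctrl.get_obs();print(o['ft_force'],o['joint_positions'])
for q in np.arange(1.6,.1,-.12): print(round(q,2),np.round(rel(camtarget(q,r=.05),b)[[2,3,4,5]],4))
save('side','side3')
im=cv2.imread('pics/side3.png');cv2.imwrite('pics/side3c.png',cv2.resize(im[120:400,160:480],None,fx=2.1,fy=2.1))
E
```

```text
[-9.62307764  2.20804791  5.59807618] [-1.12761908e+01  4.93150689e+00 -1.56858144e+01  6.95077021e+01
 -1.63191272e-02 -2.35053525e+01]
1.6 [ 0.2947  0.0006 -0.      0.0025]
1.48 [-6.5808e+00 -5.5000e-03 -1.5000e-03  2.5000e-03]
1.36 [-1.34563e+01 -1.17000e-02 -2.20000e-03  2.50000e-03]
1.24 [-2.03318e+01 -1.80000e-02 -2.20000e-03  2.50000e-03]
1.12 [-2.72073e+01 -2.42000e-02 -1.50000e-03  2.40000e-03]
1.0 [-3.40828e+01 -3.03000e-02  1.00000e-04  2.40000e-03]
0.88 [-4.09583e+01 -3.61000e-02  2.30000e-03  2.40000e-03]
0.76 [-4.78338e+01 -4.17000e-02  5.20000e-03  2.40000e-03]
0.64 [-5.47092e+01 -4.68000e-02  8.70000e-03  2.40000e-03]
0.52 [-6.15847e+01 -5.15000e-02  1.29000e-02  2.40000e-03]
0.4 [-6.84602e+01 -5.57000e-02  1.76000e-02  2.40000e-03]
0.28 [-7.53357e+01 -5.92000e-02  2.27000e-02  2.40000e-03]
0.16 [-8.22112e+01 -6.22000e-02  2.82000e-02  2.40000e-03]
```

View pics/side3c.png

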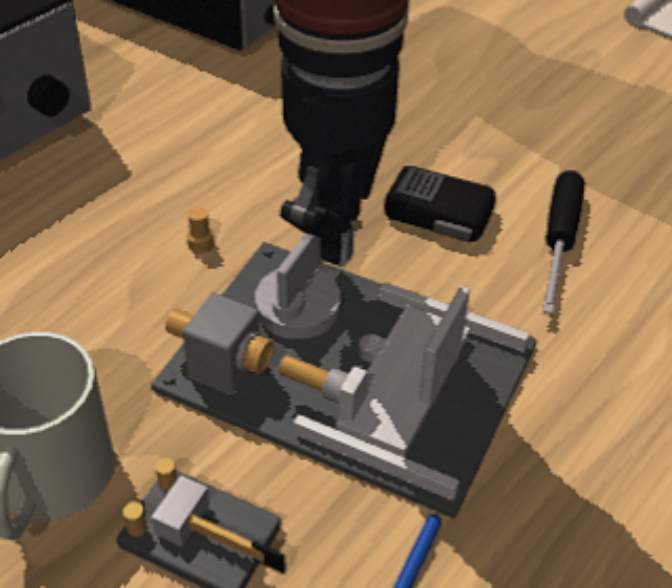

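The lever has turned to about 1.6 rad and now points to the right. Force is about 10 N, as expected, and nothing else has moved. Continuing.

Call:
servo_tool(moves=[[0,0,-3.3,-0.0027,-0.0008,0,0],[0,0,-6.6,-0.0055,-0.0015,0,0],[0,0,-10,-0.0086,-0.0019,0,0],[0,0,-13.5,-0.0117,-0.0022,0,0],[0,0,-17,-0.0148,-0.0022,0,0],[0,0,-20.3,-0.018,-0.0022,0,0],[0,0,-23.8,-0.021,-0.0019,0,0],[0,0,-27.2,-0.0242,-0.0015,0,0],[0,0,-30.6,-0.0272,-0.0007,0,0],[0,0,-34,-0.0303,0.0001,0,0],[0,0,-37.5,-0.0332,0.0012,0,0],[0,0,-41,-0.0361,0.0023,0,0]])

```text
t: 5.82
tool_pos: [0.6086, 0.0269, 0.1111]
tcp_rot: [[-0.599, -0.801, -0.003], [-0.801, 0.599, -0.001], [0.002, 0.001, -1.0]]
ft_force: [-9.5, -2.1, 2.6]
opening: -0.0001
```

```bash
python3 - <<'E'
from h import *
b=now();o=ctrl.get_obs();print(o['ft_force'],o['joint_positions'])
for q in np.arange(.88,-.2,-.08): print(round(q,2),np.round(rel(camtarget(q,r=.05),b)[[2,3,4,5]],4))
save('side','side4')
im=cv2.imread('pics/side4.png');cv2.imwrite('pics/side4c.png',cv2.resize(im[120:400,160:480],None,fx=2.1,fy=2.1))
E
```

```text
[-9.53280205 -2.05464474  2.55812055] [ -9.71830526  10.90471782  -9.22956384  70.00390417  -0.0892911
 -62.90844239]
0.88 [ 0.0028 -0.0006  0.0003  0.0021]
0.8 [-4.5809e+00 -4.6000e-03 -7.0000e-04  2.1000e-03]
0.72 [-9.1645e+00 -8.7000e-03 -1.5000e-03  2.1000e-03]
0.64 [-1.37482e+01 -1.29000e-02 -1.80000e-03  2.10000e-03]
0.56 [-1.83319e+01 -1.71000e-02 -1.90000e-03  2.10000e-03]
0.48 [-2.29155e+01 -2.12000e-02 -1.60000e-03  2.10000e-03]
0.4 [-2.74992e+01 -2.54000e-02 -1.00000e-03  2.10000e-03]
0.32 [-3.20828e+01 -2.94000e-02 -0.00000e+00  2.10000e-03]
0.24 [-3.66665e+01 -3.34000e-02  1.20000e-03  2.10000e-03]
0.16 [-4.12501e+01 -3.73000e-02  2.80000e-03  2.10000e-03]
0.08 [-4.58338e+01 -4.10000e-02  4.70000e-03  2.10000e-03]
0.0 [-5.04175e+01 -4.46000e-02  6.90000e-03  2.00000e-03]
-0.08 [-5.50011e+01 -4.79000e-02  9.30000e-03  2.00000e-03]
-0.16 [-5.95848e+01 -5.11000e-02  1.21000e-02  2.00000e-03]
```

View pics/side4c.png

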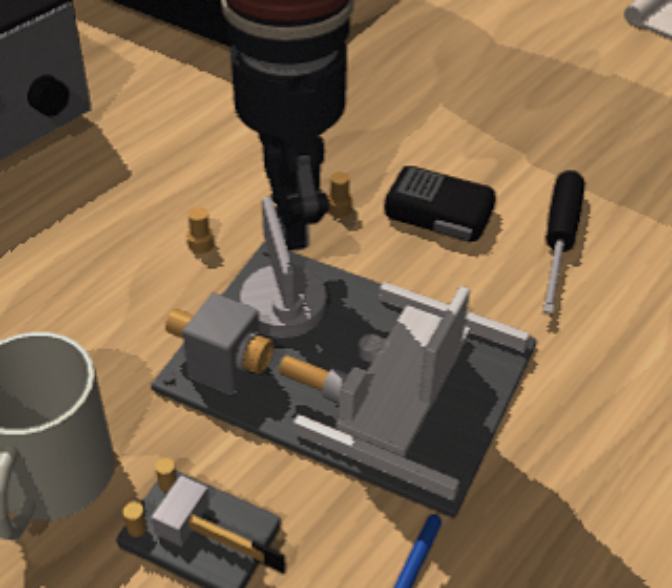

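The lever now points forward and to the right, at about 0.85 rad, and the hand is clear of the adapters. Continuing to about 0.

Call:
servo_tool(moves=[[0,0,-4.6,-0.0046,-0.0007,0,0],[0,0,-9.2,-0.0087,-0.0015,0,0],[0,0,-13.7,-0.0129,-0.0018,0,0],[0,0,-18.3,-0.0171,-0.0019,0,0],[0,0,-22.9,-0.0212,-0.0016,0,0],[0,0,-27.5,-0.0254,-0.001,0,0],[0,0,-32,-0.0294,0,0,0],[0,0,-36.7,-0.0334,0.0012,0,0],[0,0,-41.3,-0.0373,0.0028,0,0],[0,0,-45.8,-0.041,0.0047,0,0],[0,0,-50.4,-0.0446,0.0069,0,0],[0,0,-50.4,-0.0446,0.0069,0,0]])

```text
t: 6.87
tool_pos: [0.6308, 0.0663, 0.1111]
tcp_rot: [[0.237, -0.972, -0.001], [-0.972, -0.237, -0.002], [0.002, 0.001, -1.0]]
ft_force: [-2.0, -3.3, -0.3]
opening: 0.0003
```

```bash
python3 - <<'E'
from h import *
o=ctrl.get_obs();print(o['ft_force'],o['joint_positions'])
for c in('side','top'):
    save(c,c+'5')
    for r in ctrl.tip_of('lever_tip',c)[:2]: 
        d=np.array(r['location'][:2])-U[:2];print(c,np.round(r['location'],4),round(r['score'],2),'q',U[2]-np.arctan2(d[1],d[0]))
im=cv2.imread('pics/side5.png');cv2.imwrite('pics/side5c.png',cv2.resize(im[120:400,160:480],None,fx=2.1,fy=2.1))
E
```

```text
[-1.99735481 -3.30252926 -0.27679122] [  -5.73442657   14.99698107   -4.56394959   70.4662193    -0.14587477
 -109.42619902]
side [0.6521 0.0877 0.0474] 0.72 q -0.0024122086941081866
```

View pics/side5c.png

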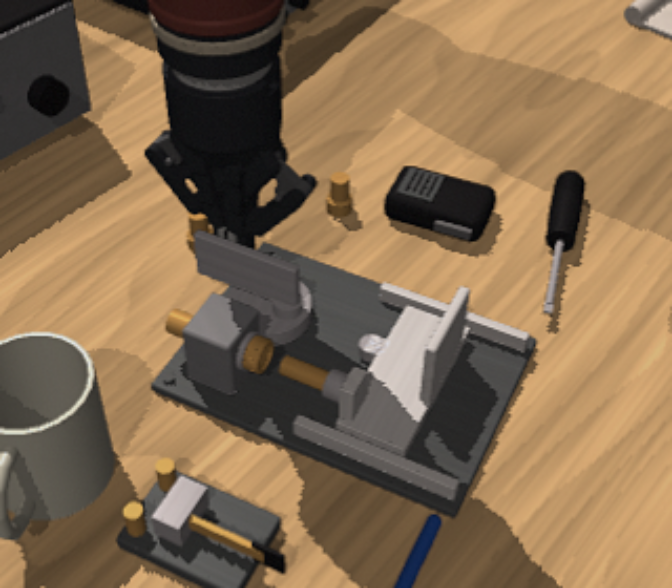

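The lever is at about 0 rad (network -0.002) and points away from the slide. Backing off, then rising.

Call:
servo_tool(moves=[[0,0,0,0.007,0,0,0],[0,0,0,0.014,0,0,0],[0,0,0,0.02,0,0,0],[0,0,0,0.02,0,-0.025,0],[0,0,0,0.02,0,-0.05,0],[0,0,0,0.02,0,-0.075,0],[0,0,0,0.02,0,-0.1,0],[0,0,0,0.02,0,-0.11,0]])

```text
t: 7.73
tool_pos: [0.6365, 0.047, 0.2252]
tcp_rot: [[0.231, -0.973, 0.005], [-0.973, -0.231, -0.0], [0.002, -0.005, -1.0]]
ft_force: [0.5, -0.3, -0.0]
opening: 0.0002
```

```bash
python3 - <<'E'
from h import *
b=now()
T=pose(-.150,0,.14,U[2]+np.pi);print(T[0],np.round(rel(T,b),4))
o=ctrl.get_obs();print(o['ft_force'])
E
```

```text
[0.43191062 0.03420897 0.213     ] [-3.00200e-01  1.53600e-01  8.97575e+01 -3.48000e-02  2.02100e-01
  1.11000e-02]
[ 0.54834742 -0.27804494 -0.00461865]
```

Call:
servo_tool(moves=[[0,0,6,0,0.01,0,0],[0,0,13,-0.003,0.025,0,0],[0,0,20,-0.006,0.04,0,0],[0,0,27,-0.009,0.06,0,0],[0,0,34,-0.012,0.08,0,0],[0,0,41,-0.015,0.1,0,0],[0,0,48,-0.018,0.12,0,0],[0,0,55,-0.021,0.14,0,0],[0,0,62,-0.024,0.16,0,0],[0,0,69,-0.028,0.18,0,0],[0,0,76,-0.032,0.195,0,0],[0,0,83,-0.035,0.202,0,0]])

```text
t: 8.73
tool_pos: [0.4291, 0.0348, 0.2205]
tcp_rot: [[-0.94, -0.342, -0.0], [-0.342, 0.94, 0.0], [0.0, 0.0, -1.0]]
ft_force: [0.7, 0.6, 0.2]
opening: 0.0002
```

Call:
servo_tool(moves=[[0,0,6,0,0,0,0],[0,0,6.8,0,0,0,0],[0,0,6.8,0,0,0,0]])

```text
t: 8.98
tool_pos: [0.4305, 0.0348, 0.2207]
tcp_rot: [[-0.972, -0.237, 0.0], [-0.237, 0.972, 0.0], [-0.0, -0.0, -1.0]]
ft_force: [-0.6, 0.4, 0.8]
opening: 0.0002
```

```bash
python3 - <<'E'
from h import *
b=now()
for z in(.14,.042):
  T=pose(-.150,0,z,U[2]+np.pi);print(T[0],np.round(rel(T,b),4))
save('wrist','wrist6');save('side','side6')
im=cv2.imread('pics/side6.png');cv2.imwrite('pics/side6c.png',cv2.resize(im[120:400,160:480],None,fx=2.1,fy=2.1))
print(ctrl.tip_of('push_face','wrist')[:2],ctrl.tip_of('push_face','side')[:1])
E
```

```text
[0.43191062 0.03420897 0.213     ] [-0.003   0.0173  0.0803 -0.0012 -0.0009  0.0077]
[0.43191062 0.03420897 0.115     ] [-0.003   0.0173  0.0803 -0.0012 -0.0008  0.1057]
[{'location': [0.4544, 0.0442, 0.048], 'score': 0.6}] [{'location': [0.4585, 0.0421, 0.0433], 'score': 0.83}]
```

View pics/wrist6.png

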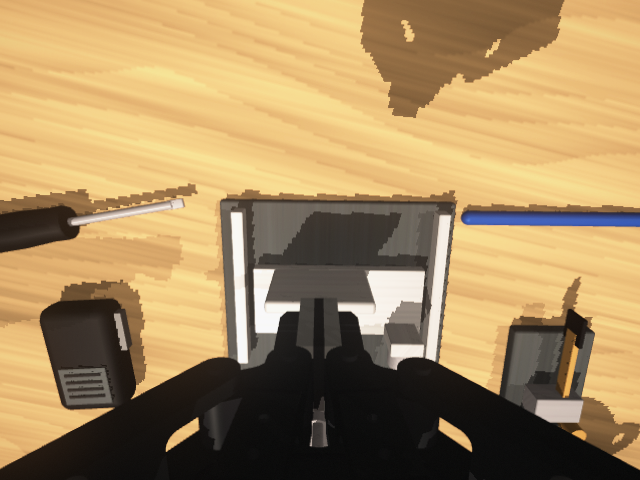

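View pics/side6c.png

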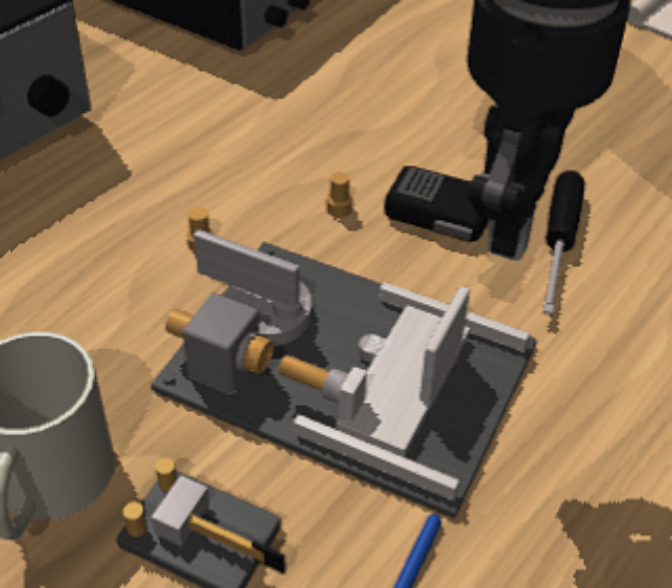

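```bash
python3 - <<'E'
from h import *
c=ctrl.get_calibration('wrist');M=np.array(c['mount']);p,R=now()
for u in ((265,301),(375,302),(265,312),(376,312)):
    s=cv2.undistortPoints(np.array([[u]],float),c['mtx'],np.array([c['k1'],0,0,0.]))[0,0]
    d=R@M[:3,:3]@np.r_[s,1];o=p+R@M[:3,3]
    P=o+d*(.075-o[2])/d[2]; print(u,np.round(R.T@(P-p),4))
E
```

```text
(265, 301) [-0.025  -0.0301  0.1457]
(375, 302) [-0.0255  0.0323  0.1457]
(265, 312) [-0.0318 -0.0303  0.1457]
(376, 312) [-0.0317  0.0331  0.1457]
```

The push plate's rear face is 14 mm ahead of the finger face and centred. Lowering.

Call:
servo_tool(moves=[[0,0,0,0,0,0.02,0],[0,0,0,0,0,0.04,0],[0,0,0,0,0,0.06,0],[0,0,0,0,0,0.08,0],[0,0,0,0,0,0.095,0],[0,0,0,0,0,0.103,0],[0,0,0,0,0,0.105,0],[0,0,0,0,0,0.105,0]])

```text
t: 9.85
tool_pos: [0.4303, 0.035, 0.1158]
tcp_rot: [[-0.972, -0.235, -0.001], [-0.235, 0.972, 0.0], [0.001, 0.0, -1.0]]
ft_force: [-0.1, 0.0, -0.1]
opening: -0.0001
```

Call:
servo_tool(moves=[[0,0,0,-0.004,-0.001,0,0],[0,0,0,-0.008,-0.001,0,0],[0,0,0,-0.012,-0.001,0,0],[0,0,0,-0.015,-0.001,0,0],[0,0,0,-0.018,-0.001,0,0],[0,0,0,-0.021,-0.001,0,0],[0,0,0,-0.024,-0.001,0,0],[0,0,0,-0.027,-0.001,0,0],[0,0,0,-0.03,-0.001,0,0],[0,0,0,-0.033,-0.001,0,0]])

```text
t: 10.68
tool_pos: [0.4629, 0.0417, 0.1159]
tcp_rot: [[-0.972, -0.235, -0.0], [-0.235, 0.972, -0.0], [0.0, -0.0, -1.0]]
ft_force: [-2.9, -3.4, 2.2]
opening: -0.0001
```

```bash
python3 - <<'E'
from h import *
print(ctrl.get_obs()['ft_force'],now()[0])
save('side','side7')
im=cv2.imread('pics/side7.png');cv2.imwrite('pics/side7c.png',cv2.resize(im[120:400,160:480],None,fx=2.1,fy=2.1))
E
```

```text
[-2.90432482 -3.40725965  2.2397771 ] [0.46293886 0.04170012 0.11585391]
```

View pics/side7c.png

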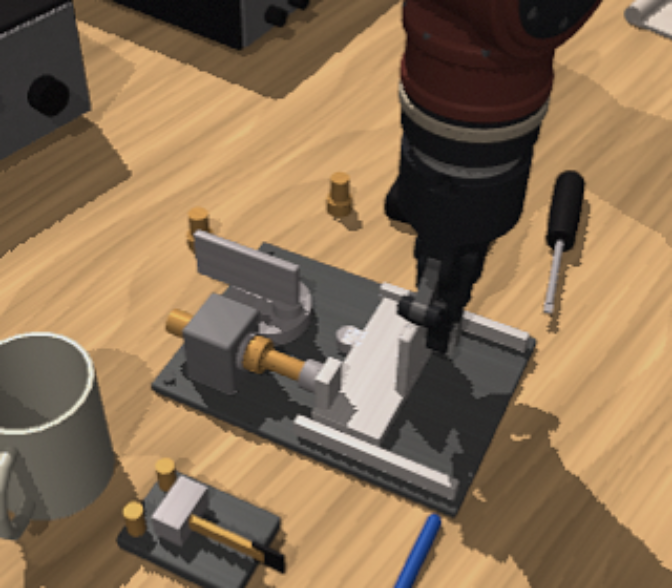

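The slide has gone about 19 mm and the plug tip is at the socket mouth, in line with it. The lever hasn't moved. Now the rest, slowly.

Call:
servo_tool(moves=[[0,0,0,-0.003,0,0,0],[0,0,0,-0.006,0,0,0],[0,0,0,-0.008,0,0,0],[0,0,0,-0.01,0,0,0],[0,0,0,-0.012,0,0,0],[0,0,0,-0.014,0,0,0],[0,0,0,-0.016,0,0,0],[0,0,0,-0.018,0,0,0]])

```text
t: 11.4
tool_pos: [0.4803, 0.0459, 0.1158]
tcp_rot: [[-0.972, -0.235, -0.0], [-0.235, 0.972, -0.0], [0.0, -0.0, -1.0]]
ft_force: [-1.7, -2.8, 0.1]
opening: 0.0001
```

Call:
servo_tool(moves=[[0,0,0,-0.001,0,0,0],[0,0,0,-0.002,0,0,0],[0,0,0,-0.003,0,0,0]])

```text
t: 11.65
tool_pos: [0.4831, 0.0466, 0.1158]
tcp_rot: [[-0.972, -0.235, -0.0], [-0.235, 0.972, -0.0], [0.0, -0.0, -1.0]]
ft_force: [-2.8, -3.2, -1.0]
opening: 0.0002
```

Call:
servo_tool(moves=[[0,0,0,-0.001,0,0,0],[0,0,0,-0.002,0,0,0],[0,0,0,-0.002,0,0,0]])

```text
t: 11.9
tool_pos: [0.4842, 0.0469, 0.1158]
tcp_rot: [[-0.972, -0.235, -0.002], [-0.235, 0.972, -0.001], [0.003, -0.0, -1.0]]
ft_force: [-8.7, -4.7, 3.6]
opening: 0.0005
```

```bash
python3 - <<'E'
from h import *
print(ctrl.get_obs()['ft_force'],now()[0])
save('side','side8')
im=cv2.imread('pics/side8.png');cv2.imwrite('pics/side8c.png',cv2.resize(im[200:340,220:400],None,fx=4,fy=4))
for l in('roller','plug','push_face'):
  for r in ctrl.tip_of(l,'side')[:1]:
    d=np.array(r['location'][:2])-U[:2];print(l,d@[np.cos(U[2]),np.sin(U[2])]+{'roller':.064,'plug':.033,'push_face':.13}[l],r['score'])
E
```

```text
[-8.67382912 -4.7273407   3.6189532 ] [0.48423471 0.04691508 0.11576042]
roller 0.046624051924286994 0.73
push_face 0.04722817093678312 0.68
```

View pics/side8c.png

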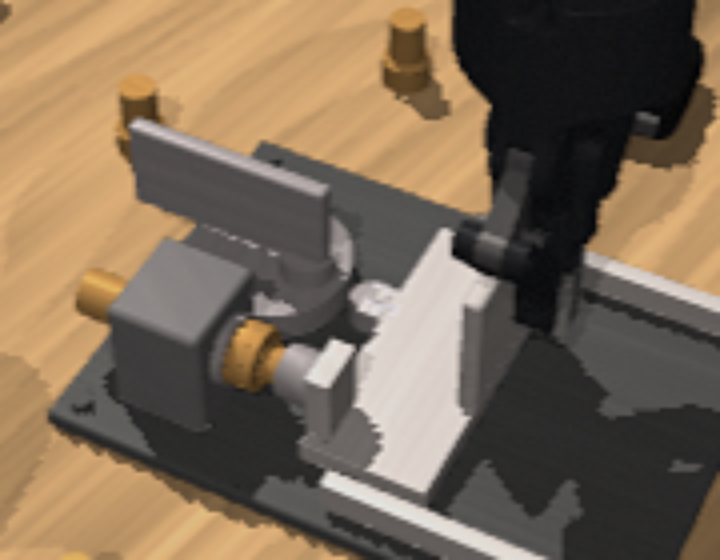

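Commanded 2 mm but it moved only about 1.1 mm, and the force rose from about 4 to 10 N. That is the stop, at a slide travel of about 45 mm by both dead reckoning and the networks. The roller still has a gap to the cam. Withdrawing.

Call:
servo_tool(moves=[[0,0,0,0.008,0,0,0],[0,0,0,0.02,0,0,0],[0,0,0,0.035,0,0,0],[0,0,0,0.035,0,-0.025,0],[0,0,0,0.035,0,-0.05,0],[0,0,0,0.035,0,-0.08,0],[0,0,0,0.035,0,-0.11,0],[0,0,0,0.035,0,-0.14,0],[0,0,0,0.035,0,-0.14,0],[0,0,0,0.035,0,-0.14,0]])

```text
t: 12.93
tool_pos: [0.4523, 0.039, 0.258]
tcp_rot: [[-0.972, -0.235, 0.005], [-0.235, 0.972, 0.0], [-0.005, -0.001, -1.0]]
ft_force: [-0.6, -0.1, -0.7]
opening: 0.0
```

```bash
python3 - <<'E'
from h import *
o=ctrl.get_obs();print(o['ft_force'],now()[0],np.abs(o['joint_velocities']).max())
e=np.array([np.cos(U[2]),np.sin(U[2])])
for c in('side','wrist'):
  p,_=save(c,c+'9')
  for l in('roller','plug','push_face','lever_tip'):
    for r in ctrl.tip_of(l,c)[:1]:
      d=np.array(r['location'][:2])-U[:2]
      print(c,l,(U[2]-np.arctan2(d[1],d[0])) if l=='lever_tip' else d@e+{'roller':.064,'plug':.033,'push_face':.13}[l],round(r['score'],2))
W=lambda P:np.r_[uw(P[0],P[1]),P[2]]
im=cv2.imread('pics/side9.png')
for s,col in((.042,(0,255,255)),(.045,(0,0,255))):
    a=np.array([proj('side',W(P)) for P in [(-.130+s,-.046,.021),(-.08+s,-.046,.021),(-.08+s,.073,.021),(-.13+s,.073,.021)]])
    cv2.polylines(im,[np.round(a*16).astype(int)],True,col,1,cv2.LINE_AA,4)
cv2.imwrite('pics/side9c.png',cv2.resize(im[180:360,210:410],None,fx=3.3,fy=3.3,interpolation=cv2.INTER_CUBIC))
E
```

```text
[-0.58810604 -0.14892975 -0.656334  ] [0.45234348 0.03904299 0.25800362] 3.4069808046873353
side roller 0.04728898484575929 0.57
side push_face 0.046190686014830215 0.95
side lever_tip 0.02154030173951424 0.85
wrist push_face 0.04417316205867422 0.76
```

View pics/side9c.png

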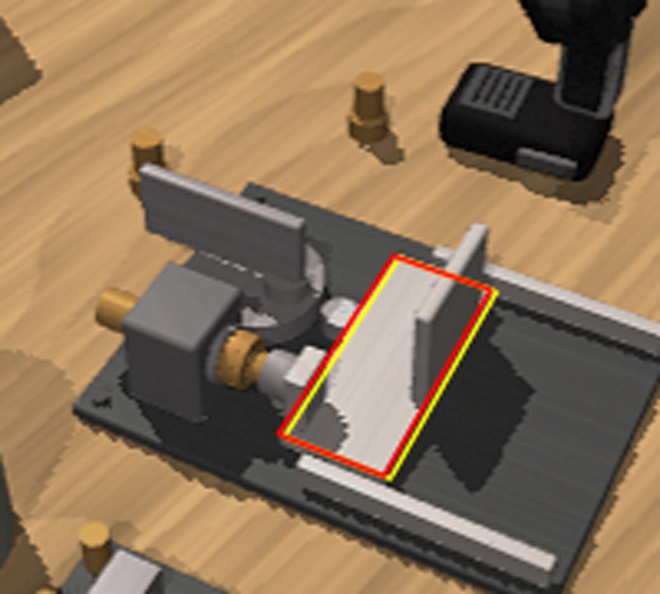

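View pics/wrist9.png

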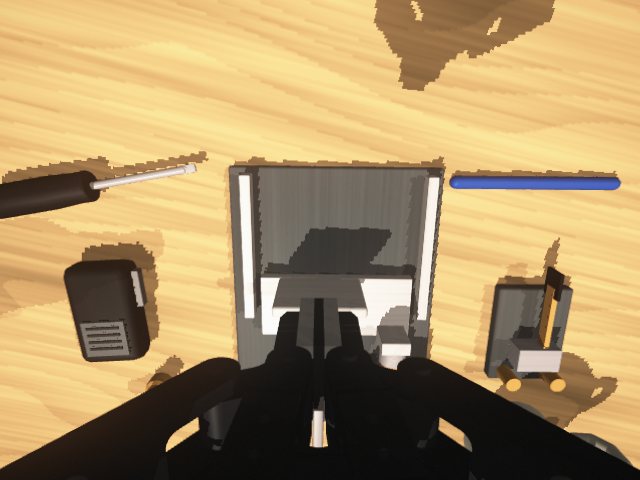

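Slide estimates are 44–47 mm, the overlay matches home, the plug is in the socket, and the lever is at about 0.02 rad. The hand is clear and the bystanders are in place. Handing in.

```bash
python3 -c "
from plant import ctrl
print(ctrl.job_done(),ctrl.get_obs()['t'])"
```

```text
the job is handed in; nothing more can be done
the job is handed in; nothing more can be done
```

The antenna is connected: I turned the cam lever from about 2.2 rad to about 0, then pushed the slide fully home by its upright plate. I then lifted the hand clear and handed in at about 13 s.

**Lever:** the last network estimate was 0.02 rad, and the pictures show it pointing straight away from the slide.

**Slide:** estimates were 44–47 mm, by the networks and by how far the hand had moved. The force rose from about 4 N to 10 N where the slide reached its stop. The pictures show the plug in the socket and a gap between the roller and the cam.

**Hand:** the force reading was near zero after withdrawal.

**Other things on the desk:** those I could see in the last pictures looked unmoved. I checked this by eye only and did not measure it.

**Checks that fell short:**
- The networks did not find the plug in the last pictures.
- Two slide estimates read 1–2 mm past the 45 mm stop, which is within their accuracy.

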